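Rock the angle gauge to its mark on a humped stud

ROBOT

A 6-joint arm with a two-finger parallel gripper is mounted at the origin on the work surface. World frame = base frame: x ahead of the robot, y to its left, z up, the work surface at z = 0. Lengths are in m, angles in rad, forces in N, time in s.
With the tool pointing down it reaches from about 0.35 to 0.875 m from the base axis. Payload 4.2 kg.
Tool frame: the origin (TCP) lies midway between the tips of the shut fingers; the grasp point (between the pads) lies 19 mm behind it; z points along the fingers, x is the direction in which the jaws open and shut, and the axes are right-handed (so a half turn about z gives the same grasp; the last joint's range is limited). The gripper opens to 87 mm and grips with 3 to 60 N. Pads are 19 mm wide; open, the fingers measure 117 mm over their backs; the gripper's body (75 mm by 190 mm) begins 51 mm behind the grasp point.
Start: joints at [-0.926, 0.385, 0.008, 0, -1.194, -0.259], TCP at [0.235, -0.579, 0.223] pointing down, gripper open.
Joint ranges: [-3.14, 3.14], [-1.21, 2.06], [-1.07, 1.41], [-3.16, 2.05], [-2.99, -0.16], [-3.1, 3.1]. Speed limits (rad/s): [2.79, 2.79, 3.14, 3.14, 3.14, 3.14].

INTERFACE

Orientations are given as a unit quaternion [w, x, y, z].
In Python, from workcell import manip gives the robot as it stands. The module is installed in compiled form; this text tells all that it offers.
- The arm moves only by the tool apply_moves, never from a script. Its argument "motion" is a list of rows, each a list of 5 numbers: the closure, from -1 (fully open) to 1 (shut), so that 0 is half open, then the shift along the tool's x, y, z in mm, then the turn about the tool's z in units of 8 degrees (1.0 is 8 degrees). In form: [[hand, x, y, z, twist], ...]. A call has 1 to 10 rows; each row shifts and turns the pose as measured when the row begins, along the tool's axes as they then stand; what a row does not reach is not made up. A row lasts 1/10 s, in which the tool goes at most 50 mm and 8.59 degrees, less where a joint would pass 70% of its speed; a pose out of reach is approached as far as the arm can. A call with a gripper value outside its range is refused whole. The fingers move at their own pace and stop on an object; "force" is the grip in N (left out, the last holds). Time passes only in rows, so rows that do not move let the fingers close. It gives the time, the measured TCP pose, the force and the opening at its end, in the units of the state.
- manip.get_obs(): the state, without advancing time (a new reading comes with each control period).
- manip.grab_frame(name): name is "side" or "top" or "wrist"; returns the picture (384x512x3 uint8, red, green, blue); there is no depth.
- manip.get_calibration(name): a dict with "fx", "fy", "cx", "cy" (pixels), "world_from_camera" (4x4, takes a point from camera to world coordinates); the wrist camera has in their place "mount" (4x4, takes a point from camera to tool coordinates, whose origin is the TCP and whose axes are the tool frame's). Camera axes: x right, y up, looking along -z (the intrinsics and any distortion apply to the point x, -y, -z); pixel columns grow to the right and rows downward; lengths in m; the calibration is good to about 2 mm. A picture is of the moment at which its call begins: read the wrist's pose just before it. get_calibration takes no time and is no camera call.
- manip.close_job(): hands the job in, once; it reports no verdict.
Trained networks look in the newest picture that a camera, given by its name, has taken for a name from the list of things; names that differ only in an ending like _2 or _b are one class to them, and where a whole thing is asked for, a point or a joint stands for the part that bears it (a point fixed in the world has none). Each returns a list of dicts, best first, with "p" (0 to 1); they miss things now and then, are a little off and sometimes report something else, mostly with a low value. They report only what shows in the picture. A call takes as long as a camera call. They do not tell look-alikes from the thing itself.
- manip.search_frame(query, camera): "box" ([centre column, centre row, width, height] in pixels, round what is visible of it).
The state is a dict: "t": time; "joints": joint angles; "joint_velocities": joint speeds; "effort": joint torques, N m; "eef_pos": TCP position; "orientation": TCP orientation; "force": force on the tool from outside, world axes, zero at the start; "torque": the same for the moment, N m; "opening": finger opening in m.
Only numpy, scipy, OpenCV 4.12 (cv2) and the standard library are available. Lean on these libraries where they do the work, as an engineer would, in place of code of your own. Each camera call takes 0.05 s, during which the arm holds its last target.

TASK

Pick up the blue angle gauge by its wooden grip and stand it upright with the middle of its foot on the crest of the humped stud offcut. Then, keeping the foot resting lightly on the crest, rock the gauge sideways until its swinging black pointer settles on the red mark, and finish while still holding it there, pointer on the mark, so that I can scribe along its foot. Do not knock over or shove the other things on the bench.

Things in the scene. Friction and masses are not known exactly. Their poses are not given: they have to be found in the camera images.
- gauge_grip (a point): Centre of the dark wooden grip block on top of the loose blue angle gauge (about 0.4 kg, 176 mm tall): 30 mm along gauge x (pinch across this), 44 mm along y, 48 mm high, all clear of the dial below. This point is 152 mm above the underside of the foot. Gauge axes: z up, x out of the white dial face (at the start roughly away from the robot, world +x), y along the foot.
- base_mid (a point): Middle of the flat underside of the gauge's aluminium foot (120 mm along gauge y, 40 mm along x, 12 mm thick), 152 mm straight below gauge_grip; same axes. Above the foot stands the dial plate, 120 mm wide and up to 128 mm above the underside, reaching 16 mm out to the front with its clear window.
- pointer (a joint): Angle of the black pointer on the dial, rad, about gauge x: 0 when it points at the middle of the foot, positive when its tip is towards gauge +y. It hangs free from a pivot 112 mm above the underside and settles plumb about 1 s after a movement, so leaning the gauge's top towards gauge +y by an angle makes it read plus that angle.
- mark (a joint): Angle of the red mark on the dial, rad, same pivot, zero and sense as pointer: 0.20 to 0.38, always on the gauge's +y side (right-hand side seen facing the dial). It stays put on the dial. The gauge's top must lean towards gauge +y by this angle.
- pointer_tip (a point): Reading point of the pointer, 85 mm from its pivot, at the end of the 4 mm wide black needle.
- mark_point (a point): Centre of the red mark (8 x 16 mm), 85 mm from the same pivot. Pointer is on the mark when this and pointer_tip coincide.
- stud: Stud offcut fixed to the bench, 90 (x) x 150 (y) mm, flat top at 30 mm; origin centre of underside, z up. A darker hump runs along stud x over its middle: rounded crest of radius 16 mm about an axis 47 mm above the bench, flanks falling 36 deg (-y side) and 43 deg (+y). Stand the gauge with its x along stud x, dial towards stud +x; a foot centred there can lean 0.4 rad and touch only the crest.
- crest (a point): Middle of the top line of the hump on the stud, 63 mm above the bench; same axes as the stud.
- jar: Bystander: clear jar with wooden lid, 70 mm diameter, 90 mm tall, origin at its underside.
- oil_can: Bystander: green can, 60 mm diameter, 110 mm tall, origin at its underside.
- joist_offcut: Bystander: pale joist offcut 70 x 140 x 45 mm, origin at its underside.
- batten_offcut: Bystander: dark batten offcut 100 x 26 x 18 mm lying between gauge and stud, origin at its underside.
- screwdriver: Bystander: screwdriver lying on the bench.
- brush: Bystander: brush lying on the bench.
- vial: Bystander: amber vial with cork, 34 mm diameter, 110 mm tall, origin at its underside.
Not all that is in view belongs to the job. Of the things that look like the part that bears gauge_grip, the smaller one is meant. What is shaped like the stud but orange is not meant.

How it is judged:
On the way, in this order (a step that is already met when the one before it is completed fails the run):
1. the held gauge stands upright (within about 7 degrees) with the middle of its foot on the crest (contact force between gauge and stud above 0.2 N and horizontal distance between base_mid and crest below 0.03 m and contact force between the fingers and gauge above 2 N and height (world z) of base_mid above 0.05 m and value of joint pointer between -0.12 and 0.12 rad and angle between gauge_grip's own z axis and vertical below 0.15 rad), for 0.1 s.
2. rocked on the crest until the pointer settles on the red mark (contact force between gauge and stud above 0.2 N and horizontal distance between base_mid and crest below 0.03 m and contact force between the fingers and gauge above 2 N and height (world z) of base_mid above 0.05 m and distance between pointer_tip and mark_point below 0.0055 m), for 0.4 s.
At the end, for the whole second after the job is handed in: The gripper still holds the gauge, its foot touching the stud's crest (0.2 to 30 N) with the middle of the foot within 30 mm of the crest's middle, nothing else carrying it, everything at rest, and the pointer's reading point within 5.5 mm (about 3.7 degrees) of the centre of the red mark (all of step 2 and contact force between gauge and stud below 30 N and contact force between gauge and table below 0.05 N and velocity of joint pointer between -0.15 and 0.15 rad/s and linear speed of gauge below 0.02 m/s); the arm keeps its last pose, push and grip.
It fails at once if a bystander is shoved more than 30 mm or knocked over (distance of any of jar, oil_can, joist_offcut, batten_offcut, screwdriver, brush, vial from where it was at the start of the episode above 0.03 m or angle between any of jar, oil_can, joist_offcut, batten_offcut, vial's own z axis and vertical above 0.5 rad).
It fails at once if the gauge is slammed or rammed onto the stud (over 80 N) (contact force between gauge and stud above 80 N).
It also fails if it takes over 45 s, if anything falls off the work surface, if the arm or the gripper's body presses on something with over 40 N, if the wrist force passes 120 N, or if a joint passes its speed limit or range.

## Working session

There is one attempt and no reset: what is moved stays moved. The work goes in short steps, Python scripts to look and compute and a tool call to move; the robot and the scene stay as the last step left them, time stands still between calls to the robot, and variables do not carry over. Pictures are saved under pics/ and viewed, and the job is handed in when it is done.

Besides the shell and the picture viewer there is one more tool, called after ">>>" by a JSON object that holds its "fn" and its "kwargs", one argument or row to a line. apply_moves: Moves the arm, as the interface text tells. Its arguments: {"type":"object","properties":{"motion":{"type":"array","items":{"type":"array","items":{"type":"number"}}},"force":{"type":"number"}},"required":["motion"]}

```bash
mkdir -p pics; cat > h.py <<'E'
from workcell import manip
import numpy as np, cv2
from scipy.spatial.transform import Rotation as R
def save(cam,fn):
    im=manip.grab_frame(cam); cv2.imwrite('pics/'+fn,im[:,:,::-1]); return im
def toolT():
    o=manip.get_obs(); w,x,y,z=o['orientation']; T=np.eye(4); T[:3,:3]=R.from_quat([x,y,z,w]).as_matrix(); T[:3,3]=o['eef_pos']; return T
def cam(name):
    c=manip.get_calibration(name)
    T=np.array(c['world_from_camera']) if 'world_from_camera' in c else toolT()@np.array(c['mount'])
    return c,T
def ray(c,T,u,v):
    K=np.array([[c['fx'],0,c['cx']],[0,c['fy'],c['cy']],[0,0,1.]])
    d=c.get('distortion',c.get('dist',None))
    p=cv2.undistortPoints(np.array([[[u,v]]],float),K,None if d is None else np.array(d,float))[0,0]
    dd=T[:3,:3]@np.array([p[0],-p[1],-1]); return T[:3,3],dd
def atz(c,T,u,v,z):
    o,d=ray(c,T,u,v); return o+d*(z-o[2])/d[2]
def proj(c,T,P):
    q=np.linalg.inv(T)@np.append(P,1); x,y,z=q[:3]
    return np.array([c['cx']+c['fx']*x/-z, c['cy']+c['fy']*(-y)/-z])
E
python3 - <<'E'
from h import *
for n in ['top','side','wrist']:
    c=manip.get_calibration(n); print(n,c)
    save(n,n+'0.png')
    for q in ['gauge_grip','stud','crest']:
        print(n,q,[(r['box'],round(r['p'],2)) for r in manip.search_frame(q,n)][:4])
print(manip.get_obs())
E
```

```text
top {'fx': 410.19952308571004, 'fy': 410.19952308571004, 'cx': 256.48125989889365, 'cy': 193.01255756910086, 'world_from_camera': array([[ 0.02229927,  0.99432755, -0.1039974 ,  0.39917637],
       [-0.99973316,  0.02280517,  0.0036779 ,  0.00799268],
       [ 0.00602872,  0.10388763,  0.99457077,  1.42411371],
       [ 0.        ,  0.        ,  0.        ,  1.        ]])}
top gauge_grip [([189.6, 243.2, 53.4, 43.0], 0.85), ([182.7, 198.3, 38.6, 15.8], 0.72), ([322.2, 192.6, 51.6, 37.3], 0.17)]
top stud [([322.2, 192.5, 46.5, 37.0], 0.58)]
top crest [([297.1, 249.9, 46.5, 29.0], 0.69), ([322.9, 193.4, 49.1, 30.1], 0.65)]
side {'fx': 371.0598552016625, 'fy': 371.0598552016625, 'cx': 254.87877518363007, 'cy': 193.5077552274322, 'world_from_camera': array([[-0.82885044,  0.42400406, -0.36500342,  0.18063145],
       [-0.55918579, -0.60703769,  0.56463838,  0.62099484],
       [ 0.01783813,  0.6721055 ,  0.7402405 ,  0.89825387],
       [ 0.        ,  0.        ,  0.        ,  1.        ]])}
side gauge_grip [([276.9, 285.9, 35.8, 91.5], 0.93), ([222.6, 267.2, 44.8, 59.6], 0.56)]
side stu
[... 718 characters left out ...]
tud []
wrist crest []
{'t': 0.6, 'joints': array([-9.26383775e-01,  3.84685141e-01,  7.88998855e-03,  4.09170293e-06,
       -1.19403240e+00, -2.58606644e-01]), 'joint_velocities': array([-0.00054726, -0.00143173, -0.00185012,  0.00048803, -0.00027729,
        0.00101717]), 'effort': array([ 2.58070340e-04, -3.90212917e+01,  1.87535477e+01,  4.22249213e+00,
        1.54257123e-02, -2.06928490e-05]), 'eef_pos': array([ 0.2352005 , -0.57901802,  0.22255574]), 'orientation': array([-1.53726368e-05,  5.58432035e-01,  8.29550277e-01,  3.31884916e-06]), 'force': array([-0.54547813,  0.27916105,  0.69963334]), 'torque': array([ 0.06390399, -0.03001383, -0.01028946]), 'opening': 0.08682853010978307}
```

```bash
python3 - <<'E'
import cv2
a=cv2.imread('pics/top0.png'); cv2.imwrite('pics/top0z.png',cv2.resize(a[140:320,140:390],None,fx=3,fy=3,interpolation=cv2.INTER_CUBIC))
a=cv2.imread('pics/side0.png'); cv2.imwrite('pics/side0z.png',cv2.resize(a[110:340,170:390],None,fx=2.6,fy=2.6,interpolation=cv2.INTER_CUBIC))
E
```

```text
(no output)
```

View pics/top0.png

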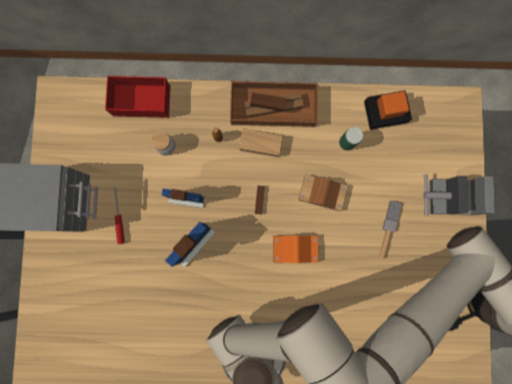

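View pics/side0.png

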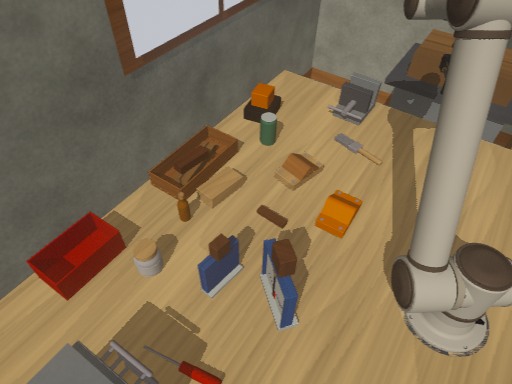

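```bash
echo
```

```text
(no output)
```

View pics/top0z.png

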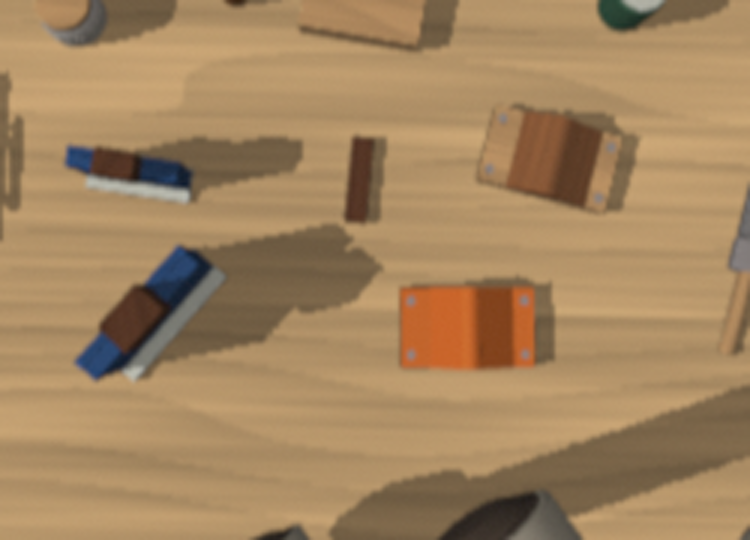

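View pics/side0z.png

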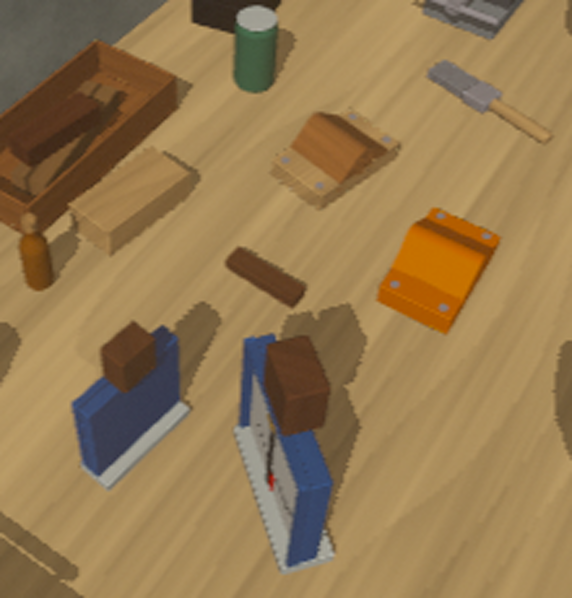

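```bash
python3 - <<'E'
from h import *
c,T=cam('top')
def p(n,u,v,z): print(n,atz(c,T,u,v,z)[:3].round(3))
# zoom px /3 +140
Z=lambda x,y:(140+x/3,140+y/3)
p('small grip top',*Z(115,164),0.176)
p('sm plate top L',*Z(68,155),0.128);p('sm plate top R',*Z(188,170),0.128)
p('foot L back',*Z(87,185),0.012);p('foot R back',*Z(190,200),0.012)
p('big grip',*Z(134,317),0.25); p('big grip',*Z(134,317),0.22)
for n,a in dict(LT=(497,104),RT=(620,133),RB=(603,212),LB=(478,180)).items(): p('stud '+n,*Z(*a),0.03)
p('crest top',*Z(569,118),.063);p('crest bot',*Z(549,200),.063)
p('batten',*Z(360,180),.018)
for n,(u,v) in dict(jar=(163,137),vial=(217,134),joist=(262,142),can=(350,138),sd=(119,228),brush=(391,215),).items(): p(n,u,v,.05)
E
```

```text
small grip top [0.519 0.242 0.176]
sm plate top L [0.532 0.301 0.128]
sm plate top R [0.519 0.174 0.128]
foot L back [0.51  0.304 0.012]
foot R back [0.495 0.185 0.012]
big grip [0.367 0.204 0.25 ]
big grip [0.366 0.209 0.22 ]
stud LT [ 0.612 -0.165  0.03 ]
stud RT [ 0.582 -0.306  0.03 ]
stud RB [ 0.491 -0.286  0.03 ]
stud LB [ 0.524 -0.144  0.03 ]
crest top [ 0.593 -0.241  0.063]
crest bot [ 0.501 -0.219  0.063]
batten [ 0.522 -0.01   0.018]
jar [0.728 0.326 0.05 ]
vial [0.742 0.142 0.05 ]
joist [ 0.718 -0.012  0.05 ]
can [ 0.739 -0.313  0.05 ]
sd [0.415 0.458 0.05 ]
brush [ 0.479 -0.45   0.05 ]
```

>>> {"fn": "apply_moves", "kwargs": {
  "motion": [
    [-1,30,37,-10,0],
    [-1,30,37,-10,0],
    [-1,30,37,-10,0],
    [-1,30,37,-10,0],
    [-1,30,37,-10,0],
    [-1,30,37,-10,0],
    [-1,30,37,-10,0],
    [-1,30,37,-10,0],
    [-1,30,37,-10,0],
    [-1,30,37,-10,0]
  ]
}}

```text
t: 1.6
eef_pos: [0.4696, -0.1547, 0.3244]
orientation: [0.0, 0.563, 0.826, 0.001]
force: [0.7, -0.9, -0.3]
opening: 0.0867
```

>>> {"fn": "apply_moves", "kwargs": {
  "motion": [
    [-1,29,35,0,0],
    [-1,29,35,0,0],
    [-1,29,35,0,0],
    [-1,29,35,0,0],
    [-1,29,35,0,0],
    [-1,29,35,0,0],
    [-1,29,35,0,0],
    [-1,29,35,0,0],
    [-1,29,35,0,0],
    [-1,29,35,0,0]
  ]
}}

```text
t: 2.6
eef_pos: [0.6948, 0.2624, 0.3334]
orientation: [0.005, 0.561, 0.827, 0.005]
force: [0.6, -0.5, 1.1]
opening: 0.0865
```

>>> {"fn": "apply_moves", "kwargs": {
  "motion": [
    [-1,0,0,0,-1],
    [-1,0,0,0,-1],
    [-1,0,0,0,-1],
    [-1,0,0,0,-1],
    [-1,0,0,0,-1],
    [-1,0,0,0,-1],
    [-1,0,0,0,-1],
    [-1,0,0,0,-1],
    [-1,0,0,0,-1],
    [-1,0,0,0,-1]
  ]
}}

```text
t: 3.6
eef_pos: [0.6967, 0.2716, 0.3225]
orientation: [0.001, -0.134, 0.991, -0.001]
force: [-0.3, -0.0, -0.7]
opening: 0.0871
```

>>> {"fn": "apply_moves", "kwargs": {
  "motion": [
    [-1,0,0,20,-1],
    [-1,0,0,20,-1],
    [-1,0,0,20,-1],
    [-1,0,0,20,-1],
    [-1,0,0,20,-1],
    [-1,0,0,20,-1],
    [-1,0,0,20,-1],
    [-1,0,0,20,-1],
    [-1,0,0,0,-1]
  ]
}}

```text
t: 4.5
eef_pos: [0.6976, 0.2714, 0.1565]
orientation: [-0.001, 0.71, -0.704, 0.002]
force: [0.4, -0.1, -0.7]
opening: 0.0869
```

```bash
python3 - <<'E'
from h import *
T=toolT();print(T.round(3), manip.get_obs()['joints'].round(2))
save('wrist','w1.png')
for q in ['gauge_grip','pointer','mark','pointer_tip','mark_point']:
    print(q,[(r['box'],round(r['p'],2)) for r in manip.search_frame(q,'wrist')][:4])
E
```

```text
[[ 0.008 -1.     0.004  0.698]
 [-1.    -0.008 -0.001  0.271]
 [ 0.001 -0.004 -1.     0.156]
 [ 0.     0.     0.     1.   ]] [ 0.59  0.64  0.27  0.   -1.2   0.99]
gauge_grip [([250.1, 306.7, 44.8, 24.2], 0.72)]
pointer []
mark []
pointer_tip []
mark_point []
```

View pics/w1.png

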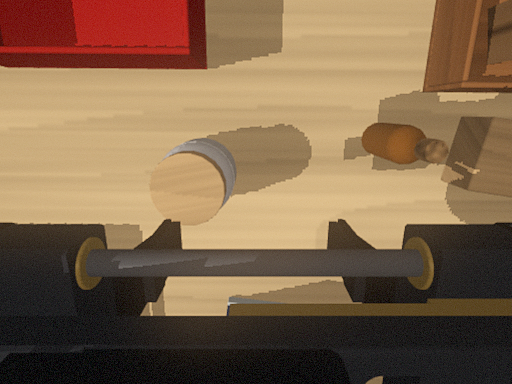

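>>> {"fn": "apply_moves", "kwargs": {
  "motion": [
    [-1,15,20,0,0],
    [-1,10,18,0,0],
    [-1,0,0,0,0]
  ]
}}

```text
t: 5.1
eef_pos: [0.6618, 0.2474, 0.1627]
orientation: [0.007, -0.706, 0.709, -0.004]
force: [1.1, 0.8, 0.5]
opening: 0.0871
```

```bash
python3 - <<'E'
from h import *
c,T=cam('wrist')
for z in (0.012,.027,.05,.08,.112,.128): print(z,proj(c,T,[.533,.242,z]).round(0),proj(c,T,[.533,.267,z]).round(0))
print(toolT()[:3,3])
save('wrist','w2.png')
E
```

```text
0.012 [260. 286.] [239. 286.]
0.027 [260. 293.] [238. 293.]
0.05 [260. 306.] [237. 306.]
0.08 [261. 325.] [235. 325.]
0.112 [261. 350.] [233. 350.]
0.128 [262. 366.] [231. 366.]
[0.66181994 0.24740971 0.16273212]
```

View pics/w2.png

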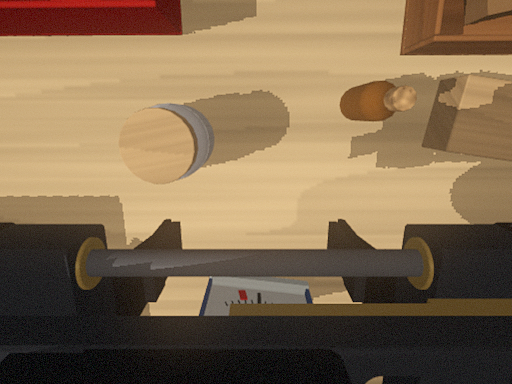

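```bash
python3 - <<'E'
import cv2
a=cv2.imread('pics/w2.png'); cv2.imwrite('pics/w2z.png',cv2.resize(a[270:325,190:325],None,fx=5.8,fy=5.8,interpolation=cv2.INTER_NEAREST))
E
```

```text
(no output)
```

View pics/w2z.png

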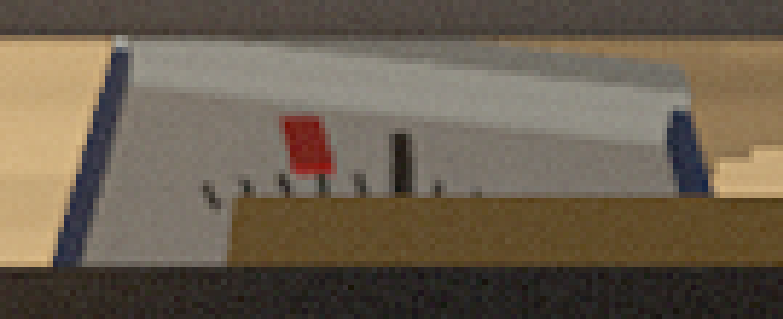

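```bash
python3 - <<'E'
from h import *
c,_=cam('wrist')
# pose at picture
T=toolT()@np.array(c['mount'])
z=lambda x,y:(190+x/5.8,270+y/5.8)
# foot-plate junction edge direction for yaw: points at z=.012
a=atz(c,T,*z(133,86),.012); b=atz(c,T,*z(668,145),.012); print(a,b,np.linalg.norm(a-b),np.arctan2(-(a-b)[0],(a-b)[1]))
a=atz(c,T,*z(133,38),.012); b=atz(c,T,*z(686,92),.012); print(a,b,np.linalg.norm(a-b),np.arctan2(-(a-b)[0],(a-b)[1]))
for psi in (-.08,-.11,-.14):
    n=np.array([np.cos(psi),np.sin(psi),0]); yv=np.array([-np.sin(psi),np.cos(psi),0])
    tip=atz(c,T,*z(401,134),.027); d=n@tip
    o,r=ray(c,T,*z(307,146)); m=o+r*(d-n@o)/(n@r)
    lat=yv@(m-tip); h=m[2]-.112
    print(psi,tip,m,lat,h,np.arctan2(lat,-h),np.arcsin(lat/.085),np.hypot(lat,h))
E
```

```text
[0.53574917 0.29866652 0.012     ] [0.52190263 0.18778714 0.012     ] 0.11174060934493546 -0.12423613462368047
[0.54680836 0.2982395  0.012     ] [0.53431783 0.18456788 0.012     ] 0.11435580470678594 -0.10944348100630809
-0.08 [0.53444617 0.24350886 0.027     ] [0.53591584 0.26184052 0.03320246] 0.018390481019006075 -0.07879753976019489 0.22928474925347742 0.21808317657431095 0.08091515349036865
-0.11 [0.53444617 0.24350886 0.027     ] [0.53646621 0.26179876 0.03402182] 0.01840111712825301 -0.07797817936976133 0.23173836006702866 0.21821134484708476 0.08011989496617153
-0.14 [0.53444617 0.24350886 0.027     ] [0.53701772 0.26175692 0.03484287] 0.01842835942402778 -0.07715713136361525 0.23444971060775338 0.21853963921477704 0.07932734302447886
```

>>> {"fn": "apply_moves", "kwargs": {
  "motion": [
    [-1,0,0,-15,1],
    [-1,0,0,-15,1],
    [-1,0,0,-15,1],
    [-1,0,0,-15,1],
    [-1,0,0,-15,1],
    [-1,0,0,-15,1],
    [-1,0,0,-15,1],
    [-1,0,0,-15,1],
    [-1,0,0,-15,1],
    [-1,0,0,-10,1]
  ]
}}

```text
t: 6.15
eef_pos: [0.6684, 0.2519, 0.3163]
orientation: [0.014, -0.053, 0.999, 0.004]
force: [1.5, -0.3, 0.2]
opening: 0.0871
```

>>> {"fn": "apply_moves", "kwargs": {
  "motion": [
    [-1,0,0,0,1],
    [-1,0,0,0,1],
    [-1,0,0,0,0]
  ]
}}

```text
t: 6.45
eef_pos: [0.6719, 0.2538, 0.3207]
orientation: [0.017, 0.094, 0.995, 0.009]
force: [0.1, 0.2, 0.5]
opening: 0.0872
```

```bash
cat >> h.py <<'E'
def goal(P,psi=None):
    T=toolT(); d=T[:3,:3].T@(np.array(P)-T[:3,3]); print('tcp',T[:3,3].round(4),'mm',(d*1000).round(1))
    ph=np.arctan2(T[1,0],T[0,0]); print('phi',ph.round(4), 'tilt',T[:3,2].round(3))
    if psi is not None:
        e=(psi-ph+np.pi/2)%np.pi-np.pi/2; print('twist units',np.round(-e/np.radians(8),2))
    o=manip.get_obs(); print('t',round(o['t'],2),'F',o['force'].round(2),'M',o['torque'].round(2),'open',round(o['opening'],4))
E
python3 - <<'E'
from h import *
goal([.521,.243,.20],-.112); print(manip.get_obs()['joints'].round(2))
E
```

```text
tcp [0.6719 0.2538 0.3207] mm [150.  -41.2 115.1]
phi 2.9531 tilt [ 0.036  0.014 -0.999]
twist units -0.55
t 6.45 F [0.12 0.24 0.52] M [ 0.01  0.14 -0.  ] open 0.0872
[ 0.59  0.49  0.42  0.01 -1.46 -0.78]
```

>>> {"fn": "apply_moves", "kwargs": {
  "motion": [
    [-1,30,-8,15,-0.5],
    [-1,30,-8,15,0],
    [-1,30,-8,15,0],
    [-1,30,-8,15,0],
    [-1,30,-8,15,0],
    [-1,0,0,0,0],
    [-1,0,0,0,0]
  ]
}}

```text
t: 7.15
eef_pos: [0.5196, 0.2349, 0.236]
orientation: [0.02, 0.048, 0.999, 0.009]
force: [-0.8, -0.1, 0.8]
opening: 0.0869
```

```bash
python3 - <<'E'
from h import *
goal([.521,.243,.135],-.112)
c,T=cam('wrist')
save('wrist','w3.png');save('top','t3.png')
for cm in('wrist','top'): print([(r['box'],round(r['p'],2)) for r in manip.search_frame('gauge_grip',cm)])
E
```

```text
tcp [0.5196 0.2349 0.236 ] mm [  3.3   6.2 101. ]
phi 3.0448 tilt [ 0.04   0.015 -0.999]
twist units 0.11
t 7.15 F [-0.77 -0.12  0.84] M [ 0.01  0.1  -0.02] open 0.0869
[([257.8, 187.7, 44.3, 130.8], 0.68)]
[([192.8, 200.4, 18.7, 8.1], 0.66), ([188.1, 243.6, 55.2, 44.9], 0.64)]
```

View pics/w3.png

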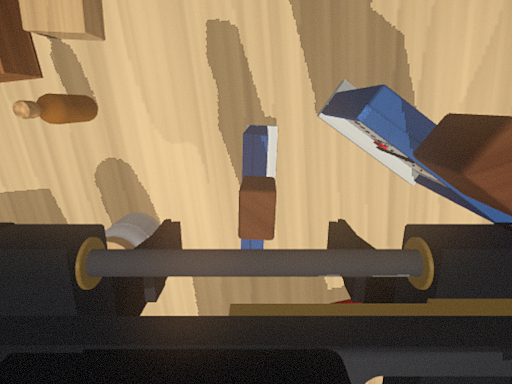

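```bash
python3 - <<'E'
from h import *
c,T=cam('wrist')
for v in(177,208,240): print(v,atz(c,T,257,v,.176))
for y in(-.022,0,.022): print(proj(c,T,[.521,.243+y,.176]))
E
python3 - <<'E'
import cv2
a=cv2.imread('pics/w3.png'); cv2.imwrite('pics/w3z.png',cv2.resize(a[110:260,200:320],None,fx=4,fy=4))
E
```

```text
177 [0.51793277 0.21352129 0.176     ]
208 [0.52036841 0.23859931 0.176     ]
240 [0.5230495  0.26620455 0.176     ]
[253.990474   186.70744933]
[256.74435433 213.26564508]
[259.35791756 238.47063423]
```

View pics/w3z.png

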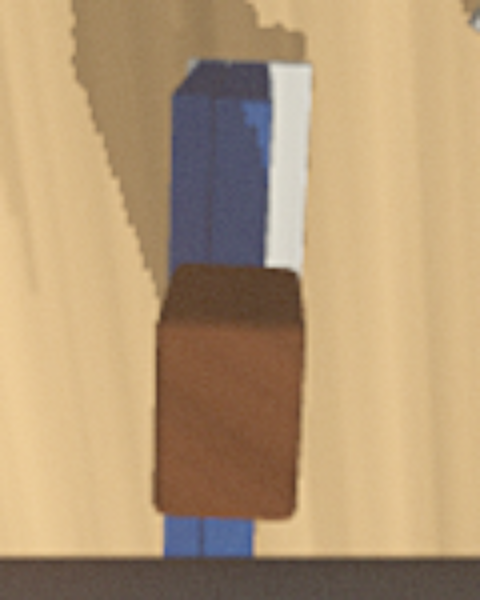

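>>> {"fn": "apply_moves", "kwargs": {
  "motion": [
    [-1,2,4,14,0.1],
    [-1,1,4,14,0],
    [-1,0,0,14,0],
    [-1,0,0,14,0],
    [-1,0,0,14,0],
    [-1,0,0,10,0],
    [-1,0,0,6,0],
    [-1,0,0,0,0]
  ]
}}

```text
t: 8.15
eef_pos: [0.5314, 0.2488, 0.1498]
orientation: [0.024, 0.057, 0.998, 0.012]
force: [0.4, -1.3, -0.0]
opening: 0.0868
```

```bash
python3 - <<'E'
from h import *
goal([.521,.245,.137],-.112)
E
```

```text
tcp [0.5314 0.2488 0.1498] mm [10.5 -5.3 12.2]
phi 3.0268 tilt [ 0.049  0.021 -0.999]
twist units -0.02
t 8.15 F [ 0.37 -1.31 -0.  ] M [-0.02  0.16  0.02] open 0.0868
```

>>> {"fn": "apply_moves", "kwargs": {
  "motion": [
    [-1,10,-5,8,0],
    [-1,0,0,4,0]
  ]
}}

```text
t: 8.35
eef_pos: [0.523, 0.246, 0.1384]
orientation: [0.026, 0.057, 0.998, 0.013]
force: [-0.5, 0.1, -0.1]
opening: 0.087
```

```bash
python3 - <<'E'
from h import *
goal([.521,.245,.137],-.112)
E
```

```text
tcp [0.523  0.246  0.1384] mm [ 1.9 -1.2  1.2]
phi 3.0268 tilt [ 0.052  0.023 -0.998]
twist units -0.02
t 8.35 F [-0.47  0.13 -0.11] M [-0.03  0.25 -0.02] open 0.087
```

>>> {"fn": "apply_moves", "kwargs": {
  "motion": [
    [1,0,0,0,0],
    [1,0,0,0,0],
    [1,0,0,0,0],
    [1,0,0,0,0],
    [1,0,0,0,0]
  ],
  "force": 20
}}

```text
t: 8.85
eef_pos: [0.5255, 0.2474, 0.1409]
orientation: [0.028, 0.057, 0.998, 0.014]
force: [0.4, 0.3, 1.1]
opening: 0.0548
```

```bash
python3 - <<'E'
from h import *
goal([.521,.245,.137],-.112)
E
```

```text
tcp [0.5255 0.2474 0.1409] mm [ 4.4 -3.   3.5]
phi 3.0276 tilt [ 0.057  0.026 -0.998]
twist units -0.01
t 8.85 F [0.42 0.29 1.07] M [-0.04  0.2   0.02] open 0.0548
```

>>> {"fn": "apply_moves", "kwargs": {
  "motion": [
    [1,1.5,-1,1.5,0],
    [1,1.5,-1,1.5,0],
    [1,1,-1,1,0],
    [1,0.5,0,0.5,0]
  ]
}}

```text
t: 9.25
eef_pos: [0.5208, 0.2453, 0.1368]
orientation: [0.028, 0.057, 0.998, 0.015]
force: [-2.0, 0.2, 4.8]
opening: 0.0309
```

```bash
python3 - <<'E'
from h import *
goal([.521,.245,.137],-.112)
E
```

```text
tcp [0.5208 0.2453 0.1368] mm [-0.2 -0.3 -0.2]
phi 3.0274 tilt [ 0.058  0.027 -0.998]
twist units -0.02
t 9.25 F [-2.    0.16  4.75] M [ 0.14  1.16 -0.03] open 0.0309
```

>>> {"fn": "apply_moves", "kwargs": {
  "motion": [
    [1,0.5,0,0.5,0],
    [1,0,0,-25,0],
    [1,0,0,-40,0],
    [1,0,0,-40,0]
  ]
}}

```text
t: 9.65
eef_pos: [0.507, 0.2385, 0.2316]
orientation: [0.016, 0.058, 0.998, 0.007]
force: [0.8, 1.4, -6.0]
opening: 0.0299
```

```bash
python3 - <<'E'
from h import *
c,T=cam('side')
Z=lambda x,y:(170+x/2.6,110+y/2.6)
P=[atz(c,T,*Z(*a),.03) for a in [(274,158),(320,193),(398,143),(350,108)]]
for p in P: print(p.round(3))
print(np.mean(P,0))
im=save('side','s4.png'); cv2.imwrite('pics/s4z.png',cv2.resize(im[100:330,150:400,::-1],None,fx=3,fy=2.6))
goal([.547,-.23,.25],-.22)
E
```

```text
[ 0.61  -0.166  0.03 ]
[ 0.53  -0.146  0.03 ]
[ 0.491 -0.284  0.03 ]
[ 0.577 -0.308  0.03 ]
[ 0.55196262 -0.22593383  0.03      ]
tcp [0.5102 0.2399 0.2397] mm [ -91.  -462.2  -17. ]
phi 3.0263 tilt [ 0.045  0.018 -0.999]
twist units 0.75
t 9.7 F [1.08 0.79 1.44] M [0.36 0.05 0.03] open 0.0298
```

View pics/s4z.png

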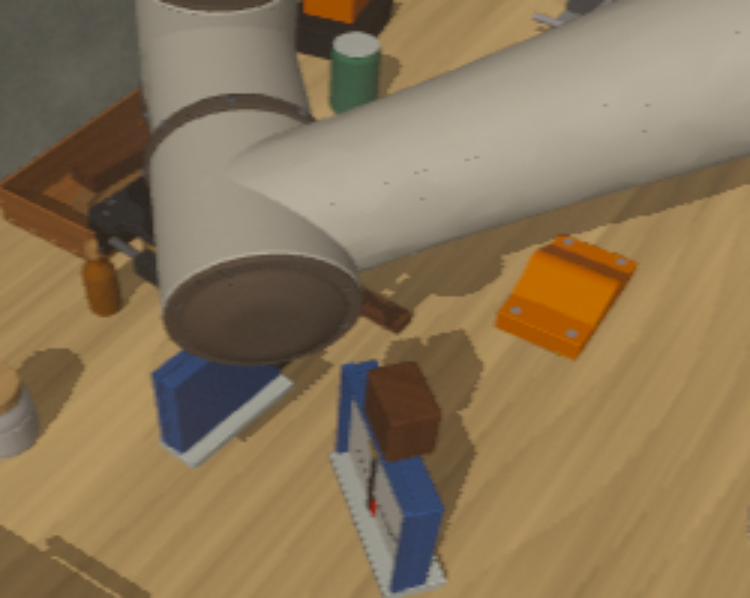

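>>> {"fn": "apply_moves", "kwargs": {
  "motion": [
    [1,-4,-25,-5,0],
    [1,-8,-40,-5,0.2],
    [1,-9,-46,-3,0.3],
    [1,-9,-46,0,0.2],
    [1,-9,-46,0,0],
    [1,-9,-46,0,0],
    [1,-9,-46,0,0],
    [1,-9,-45,0,0],
    [1,-8,-38,0,0]
  ]
}}

```text
t: 10.6
eef_pos: [0.5041, -0.1528, 0.229]
orientation: [0.009, 0.105, 0.994, 0.013]
force: [0.3, 1.0, -5.5]
opening: 0.0299
```

```bash
python3 - <<'E'
from h import *
goal([.552,-.226,.23],-.225)
E
```

```text
tcp [ 0.5041 -0.1528  0.229 ] mm [-62.1 -61.6  -1.8]
phi 2.9315 tilt [ 0.022  0.024 -0.999]
twist units 0.11
t 10.6 F [ 0.26  1.02 -5.5 ] M [ 0.19 -0.04 -0.01] open 0.0299
```

>>> {"fn": "apply_moves", "kwargs": {
  "motion": [
    [1,-20,-20,-6,0.1],
    [1,-20,-20,-3,0],
    [1,-12,-14,-2,0],
    [1,-6,-6,-1,0],
    [1,0,0,0,0]
  ]
}}

```text
t: 11.1
eef_pos: [0.5409, -0.2311, 0.2273]
orientation: [-0.001, 0.118, 0.993, 0.015]
force: [-0.4, 0.4, -5.3]
opening: 0.0301
```

```bash
python3 - <<'E'
from h import *
goal([.552,-.226,.23],-.225)
im=save('side','s5.png'); cv2.imwrite('pics/s5z.png',cv2.resize(im[60:260,200:420,::-1],None,fx=3,fy=3))
im=save('wrist','w5.png')
im=save('top','t5.png'); cv2.imwrite('pics/t5z.png',cv2.resize(im[120:280,250:400,::-1],None,fx=3.5,fy=3.5))
E
```

```text
tcp [ 0.5409 -0.2311  0.2273] mm [-9.6  7.6 -2.6]
phi 2.9055 tilt [ 0.001  0.031 -1.   ]
twist units -0.08
t 11.1 F [-0.42  0.36 -5.3 ] M [ 0.14  0.22 -0.01] open 0.0301
```

View pics/s5z.png

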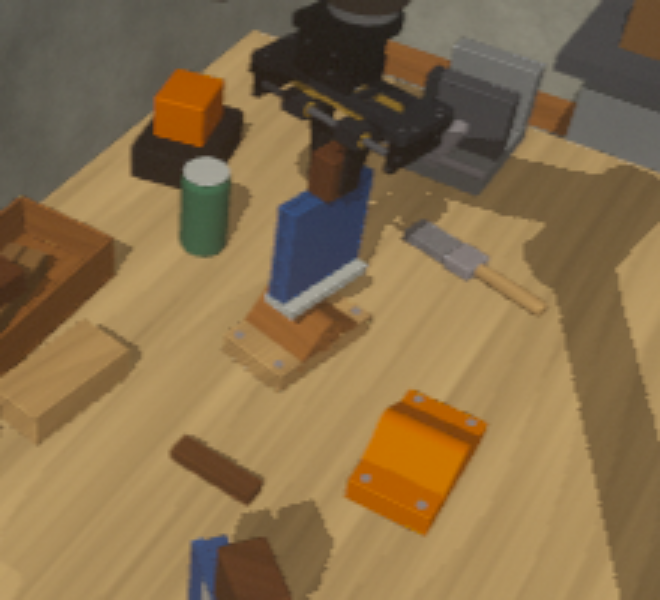

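View pics/w5.png

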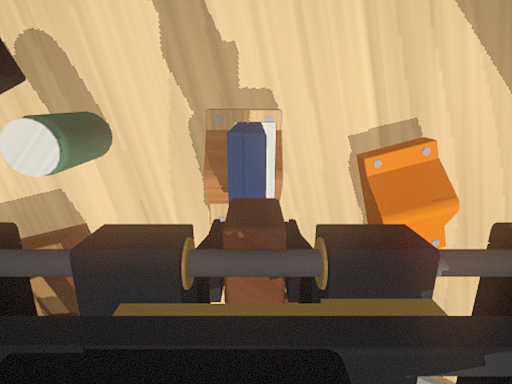

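View pics/t5z.png

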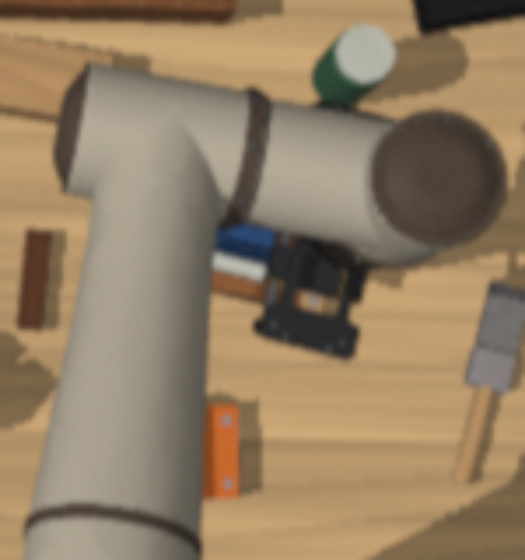

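>>> {"fn": "apply_moves", "kwargs": {
  "motion": [
    [1,-9,4,3,0],
    [1,-8,4,4,0],
    [1,-1,1,5,0],
    [1,0,0,4,0]
  ]
}}

```text
t: 11.65
eef_pos: [0.5622, -0.2212, 0.2126]
orientation: [0.001, 0.115, 0.993, 0.016]
force: [-0.5, 0.7, -5.1]
opening: 0.0302
```

```bash
python3 - <<'E'
from h import *
goal([.559,-.226,.20],-.225)
im=save('side','s6.png'); cv2.imwrite('pics/s6z.png',cv2.resize(im[100:240,240:380,::-1],None,fx=4.2,fy=4.2,interpolation=cv2.INTER_CUBIC))
E
```

```text
tcp [ 0.5622 -0.2212  0.2126] mm [ 2.  -5.8 12.4]
phi 2.9116 tilt [ 0.005  0.031 -1.   ]
twist units -0.04
t 11.65 F [-0.52  0.65 -5.12] M [-0.12  0.18  0.03] open 0.0302
```

View pics/s6z.png

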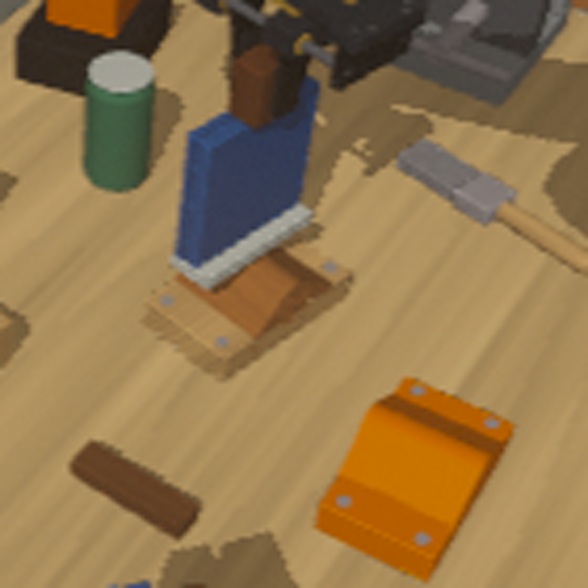

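```bash
python3 - <<'E'
from h import *
c,T=cam('side')
Z=lambda x,y:(240+x/4.2,100+y/4.2)
zb=.0765
a=atz(c,T,*Z(208,286),zb);b=atz(c,T,*Z(311,222),zb)
print(a,b,np.linalg.norm(a-b)); yv=(a-b)/np.linalg.norm(a-b); x=np.array([yv[1],-yv[0],0]); print((a+b)/2+.02*x, np.arctan2(-yv[0],yv[1]))
E
```

```text
[ 0.55636391 -0.16026979  0.0765    ] [ 0.52639353 -0.27076053  0.0765    ] 0.11448331283560446
[ 0.56068122 -0.22075093  0.0765    ] -0.26487457241805396
```

>>> {"fn": "apply_moves", "kwargs": {
  "motion": [
    [1,2,-3,3,0],
    [1,2,-3,3,0],
    [1,0,0,3,0]
  ]
}}

```text
t: 12.0
eef_pos: [0.5558, -0.2259, 0.2019]
orientation: [-0.0, 0.115, 0.993, 0.016]
force: [0.6, -0.5, -6.3]
opening: 0.0299
```

>>> {"fn": "apply_moves", "kwargs": {
  "motion": [
    [1,0,0,2,0],
    [1,0,0,1,0]
  ]
}}

```text
t: 12.2
eef_pos: [0.5556, -0.2263, 0.2006]
orientation: [0.0, 0.115, 0.993, 0.016]
force: [-0.8, 2.1, 0.7]
opening: 0.03
```

>>> {"fn": "apply_moves", "kwargs": {
  "motion": [
    [1,0,0,0.5,0],
    [1,0,0,0.5,0],
    [1,0,0,0.5,0]
  ]
}}

```text
t: 12.5
eef_pos: [0.5555, -0.2261, 0.2006]
orientation: [0.001, 0.115, 0.993, 0.016]
force: [-1.6, 0.4, 0.8]
opening: 0.03
```

```bash
python3 - <<'E'
from h import *
goal([.559,-.226,.20],-.225)
im=save('side','s7.png'); cv2.imwrite('pics/s7z.png',cv2.resize(im[100:240,240:380,::-1],None,fx=4.2,fy=4.2,interpolation=cv2.INTER_CUBIC))
save('wrist','w7.png')
E
```

```text
tcp [ 0.5555 -0.2261  0.2006] mm [-3.4  0.9  0.7]
phi 2.9119 tilt [ 0.005  0.031 -1.   ]
twist units -0.03
t 12.5 F [-1.62  0.35  0.8 ] M [0.57 0.74 0.06] open 0.03
```

View pics/s7z.png

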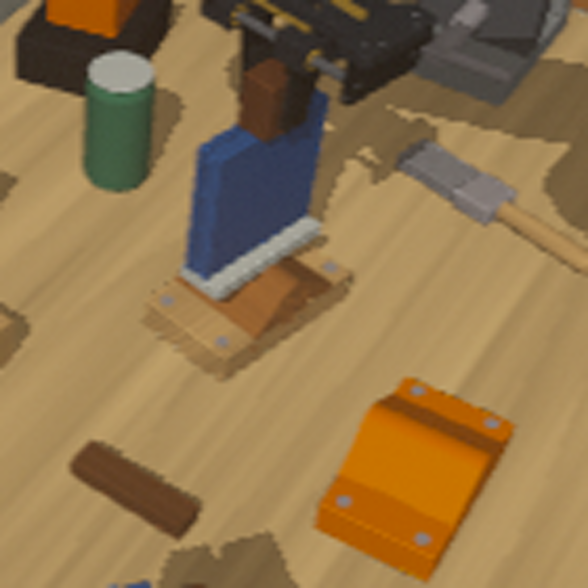

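View pics/w7.png

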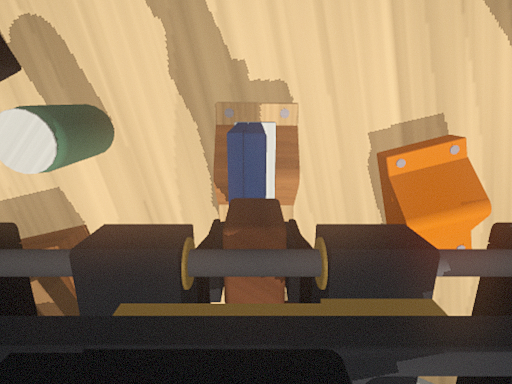

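```bash
cat >> h.py <<'E'
def overlay(imgfn,out,camn,base,yaw,pitch,roll,crop,s,Tc=None):
    c,T=cam(camn) if Tc is None else Tc
    im=cv2.imread('pics/'+imgfn); x0,x1,y0,y1=crop
    z=cv2.resize(im[y0:y1,x0:x1],None,fx=s,fy=s,interpolation=cv2.INTER_CUBIC)
    # roll>0: top leans to +y  => rotation about x by -roll
    Rm=R.from_euler('z',yaw).as_matrix()@R.from_euler('y',pitch).as_matrix()@R.from_euler('x',-roll).as_matrix()
    def box(a,b,col):
        P=[(x,y,zz) for x in(a[0],b[0]) for y in(a[1],b[1]) for zz in(a[2],b[2])]
        for i in range(8):
            for j in range(i):
                if sum(p!=q for p,q in zip(P[i],P[j]))==1:
                    A,B=[tuple(((proj(c,T,np.array(base)+Rm@np.array(q))+.5-[x0,y0])*s-.5).round().astype(int).tolist()) for q in(P[i],P[j])]
                    cv2.line(z,A,B,col,1,cv2.LINE_AA)
    box((-.02,-.06,0),(.02,.06,.012),(0,255,255)); box((-.015,-.022,.128),(.015,.022,.176),(0,255,0))
    box((-.012,-.06,.012),(.016,.06,.128),(255,0,255))
    cv2.imwrite('pics/'+out,z)
E
python3 - <<'E'
from h import *
overlay('s7.png','o7.png','side',[.552,-.226,.063],-.228,0.05,0,(240,380,100,240),4.2)
E
```

```text
(no output)
```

View pics/o7.png

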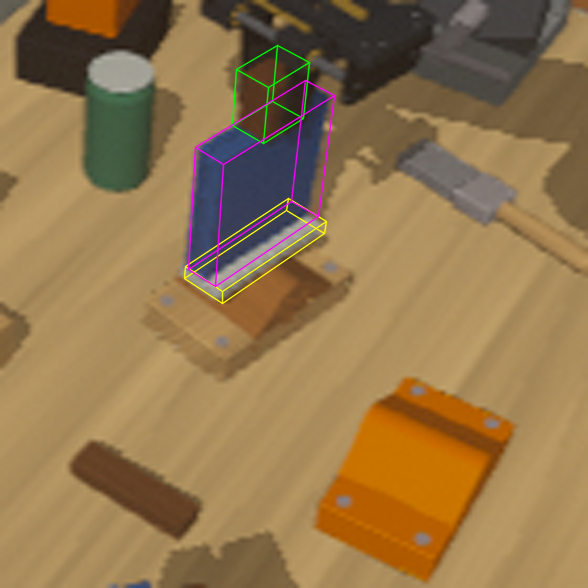

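>>> {"fn": "apply_moves", "kwargs": {
  "motion": [
    [1,0,4,0.6,0],
    [1,0,4,0.7,0],
    [1,0,4,0.8,0],
    [1,0,4,0.9,0]
  ],
  "force": 10
}}

```text
t: 13.0
eef_pos: [0.5593, -0.2115, 0.1999]
orientation: [0.001, 0.115, 0.993, 0.013]
force: [-2.4, 0.2, 2.0]
opening: 0.0301
```

```bash
python3 - <<'E'
from h import *
goal([.5555,-.2061,.2],-.225)
save('side','s8.png')
overlay('s8.png','o8.png','side',[.552,-.226,.063],-.228,0.03,.1,(240,380,100,240),4.2)
E
```

```text
tcp [ 0.5593 -0.2115  0.1999] mm [ 5.   4.4 -0. ]
phi 2.912 tilt [ 0.006  0.027 -1.   ]
twist units -0.03
t 13.0 F [-2.42  0.18  2.01] M [-0.15  1.05  0.01] open 0.0301
```

View pics/o8.png

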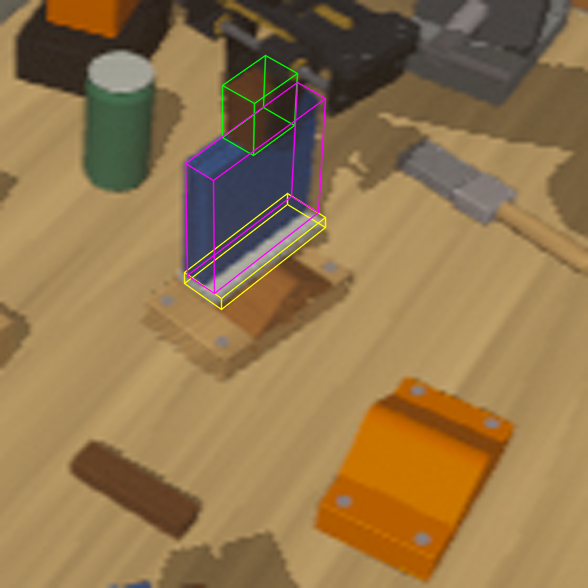

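>>> {"fn": "apply_moves", "kwargs": {
  "motion": [
    [1,0,4.5,0.9,0],
    [1,0,4.5,1.0,0],
    [1,0,4.5,1.1,0],
    [1,0,4,1.2,0]
  ]
}}

```text
t: 13.45
eef_pos: [0.5642, -0.1923, 0.1968]
orientation: [0.002, 0.114, 0.993, 0.014]
force: [-1.3, 0.8, 3.6]
opening: 0.0298
```

```bash
python3 - <<'E'
from h import *
goal([.5555+.0356*.226,-.2261+.0356*.974,.197],-.225)
save('side','s9.png')
overlay('s9.png','o9.png','side',[.552,-.226,.063],-.228,0.02,.2,(240,380,100,240),4.2)
E
```

```text
tcp [ 0.5642 -0.1923  0.1968] mm [ 0.8  0.8 -0.2]
phi 2.9127 tilt [ 0.007  0.026 -1.   ]
twist units -0.03
t 13.45 F [-1.34  0.82  3.56] M [0.12 1.01 0.04] open 0.0298
```

View pics/o9.png

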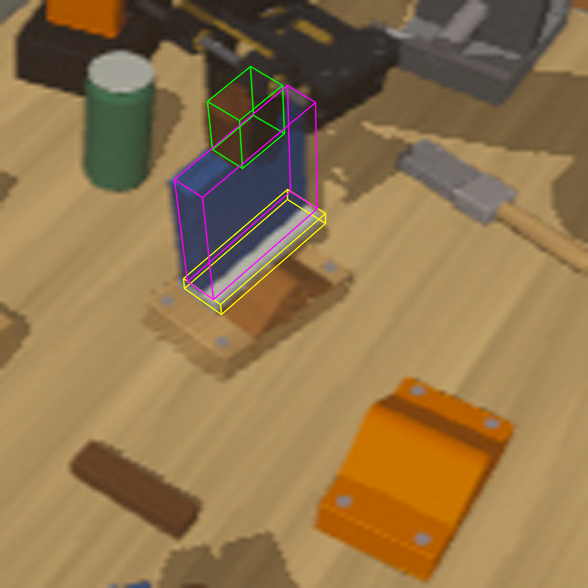

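```bash
python3 - <<'E'
from h import *
im=cv2.imread('pics/s9.png'); cv2.imwrite('pics/s9z.png',cv2.resize(im[105:180,275:325],None,fx=8,fy=8,interpolation=cv2.INTER_CUBIC))
E
```

```text
(no output)
```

View pics/s9z.png

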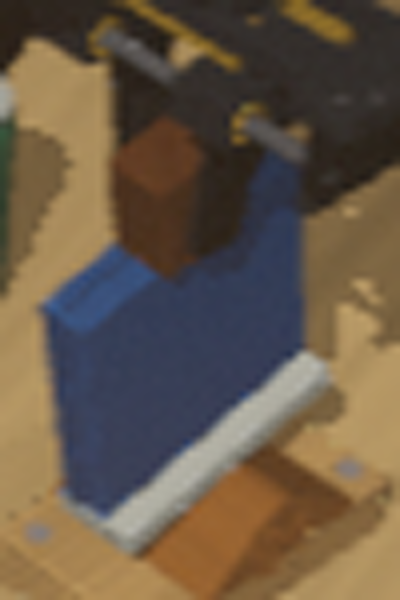

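```bash
cat > fit.py <<'E'
from h import *
from scipy.optimize import least_squares
c,T=cam('side')
def fit(obs,s,x0,y0,prior):
    def res(p):
        Rm=R.from_euler('z',p[3]).as_matrix()@R.from_euler('y',p[4]).as_matrix()@R.from_euler('x',-p[5]).as_matrix()
        out=[]
        for (pt,uv) in obs:
            q=np.array([p[6] if a=='b' else a for a in pt],float)
            out+=list((proj(c,T,p[:3]+Rm@q)-(np.array(uv)/s+[x0-.5,y0-.5]))/0.5)
        pr=np.array(prior); sg=np.array([.01,.01,.003,.05,.05,.5,.005])
        return np.concatenate([out,(p-pr)/sg])
    r=least_squares(res,prior); cov=np.linalg.inv(r.jac.T@r.jac)
    print(r.x.round(3),'sig roll',np.sqrt(cov[5,5]).round(3),'cost',r.cost); print((r.fun[:2*len(obs)]*.5).reshape(-1,2).round(1).tolist())
E
python3 - <<'E'
from fit import *
obs=[((-.02,.06,0),(131,553)),((-.02,-.06,0),(330,378)),(('b',.06,.012),(105,517)),(('b',-.06,.012),(303,350)),(('b',.06,.128),(75,332)),
((.015,.022,.176),(115,158)),((-.015,.022,.176),(158,195)),((.015,-.022,.176),(168,118)),((-.015,.022,.128),(170,277))]
fit(obs,8,275,105,[.552,-.226,.063,-.228,0.02,.22,-.005])
E
```

```text
[ 0.558 -0.23   0.059 -0.235  0.009  0.225 -0.005] sig roll 0.007 cost 39.882078693600086
[[0.2, 0.5], [0.0, 0.4], [-0.2, 0.4], [-0.1, -0.7], [0.4, 0.2], [-1.8, 0.4], [0.2, 0.5], [1.8, -3.1], [-0.3, 1.2]]
```

>>> {"fn": "apply_moves", "kwargs": {
  "motion": [
    [1,0,0.3,0.5,0],
    [1,0,0,0.5,0],
    [1,0,0,0.5,0],
    [1,0,0,0.5,0],
    [1,0,0,0.5,0]
  ],
  "force": 20
}}

```text
t: 14.0
eef_pos: [0.5642, -0.1915, 0.1966]
orientation: [0.002, 0.113, 0.993, 0.013]
force: [-3.1, 0.8, 4.6]
opening: 0.0298
```

>>> {"fn": "apply_moves", "kwargs": {
  "motion": [
    [1,0,0,0.4,0],
    [1,0,0,0.4,0],
    [1,0,0,0.4,0],
    [1,0,0,0.4,0],
    [1,0,0,0.4,0]
  ]
}}

```text
t: 14.5
eef_pos: [0.5641, -0.1915, 0.1966]
orientation: [0.003, 0.114, 0.993, 0.013]
force: [-2.7, 1.3, 5.2]
opening: 0.0297
```

```bash
python3 - <<'E'
from h import *
goal([.5555+.0356*.226,-.2261+.0356*.974,.197],-.225)
save('side','s10.png');save('wrist','w10.png')
im=cv2.imread('pics/s10.png'); cv2.imwrite('pics/s10z.png',cv2.resize(im[105:180,275:325],None,fx=8,fy=8,interpolation=cv2.INTER_CUBIC))
E
```

```text
tcp [ 0.5641 -0.1915  0.1966] mm [ 0.6 -0.1 -0.4]
phi 2.9138 tilt [ 0.008  0.025 -1.   ]
twist units -0.02
t 14.5 F [-2.72  1.25  5.19] M [ 0.26  1.38 -0.03] open 0.0297
```

View pics/s10z.png

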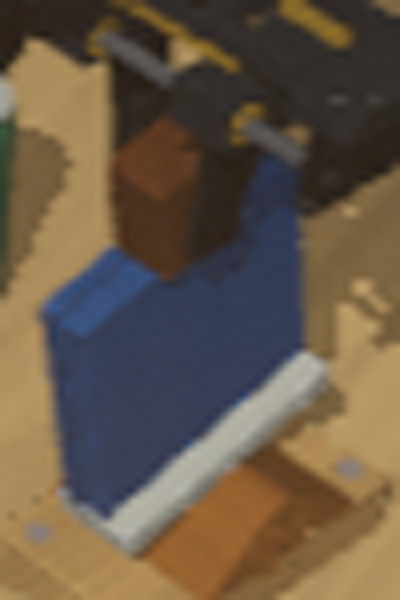

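View pics/w10.png

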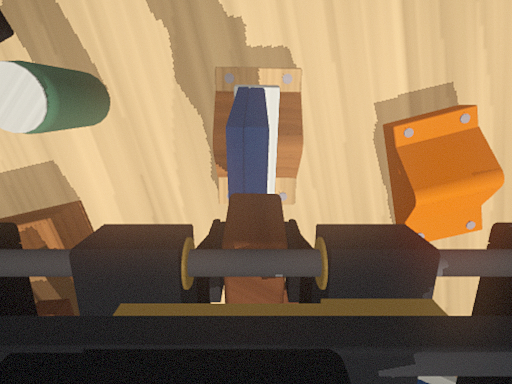

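>>> {"fn": "apply_moves", "kwargs": {
  "motion": [
    [1,0,0,0.3,0],
    [1,0,0,0.3,0],
    [1,0,0,0.3,0],
    [1,0,0,0.3,0],
    [1,0,0,0.3,0],
    [1,0,0,0.3,0],
    [1,0,0,0.3,0],
    [1,0,0,0.3,0],
    [1,0,0,0.3,0],
    [1,0,0,0.3,0]
  ]
}}

```text
t: 15.6
eef_pos: [0.564, -0.1915, 0.1966]
orientation: [0.003, 0.114, 0.993, 0.013]
force: [-2.7, 1.6, 4.9]
opening: 0.0302
```

```bash
python3 - <<'E'
from fit import *
goal([.5555+.0356*.226,-.2261+.0356*.974,.197],-.225)
obs=[((-.02,.06,0),(130,553)),((-.02,-.06,0),(328,376)),(('b',.06,.012),(105,517)),(('b',-.06,.012),(300,350)),(('b',.06,.128),(75,335)),
((.015,.022,.176),(115,158)),((-.015,.022,.176),(158,195)),((-.015,.022,.128),(170,279))]
fit(obs,8,275,105,[.552,-.226,.063,-.228,0.02,.22,-.005])
E
```

```text
tcp [ 0.564  -0.1915  0.1966] mm [ 0.4 -0.  -0.4]
phi 2.9137 tilt [ 0.009  0.024 -1.   ]
twist units -0.02
t 15.6 F [-2.75  1.65  4.9 ] M [ 0.33  1.46 -0.03] open 0.0302
[ 0.558 -0.227  0.062 -0.235 -0.004  0.216 -0.006] sig roll 0.007 cost 9.659267499961874
[[-0.1, 0.2], [0.1, 0.5], [-0.4, 0.1], [0.3, -0.7], [0.8, -0.5], [-1.3, -0.2], [0.7, 0.0], [-0.0, 0.6]]
```

```bash
python3 -c "
from workcell import manip
print(manip.close_job())"
```

```text
the job is handed in; nothing more can be done
None
```

I picked up the smaller blue gauge by its grip, stood it upright on the crest of the brown stud, and rocked it towards its +y side by sliding the grip while it turned between the pads. I handed the job in at about 15.6 s, still holding it there. I could not see the dial in the final pose, so "pointer on the mark" is worked out from measurements, not read directly.

- **Mark angle:** about 0.23 rad, measured with the wrist camera before the pick. The estimates ran from 0.22 to 0.23, and the spacing of the dial ticks agreed.
- **Final lean:** about 0.23 rad from how far the grip moved. Two fits to side-camera pictures gave 0.225 and 0.216 rad. The largest disagreement with the mark is about 0.015 rad, against an allowance of about 0.065.
- **Contact:** the change in wrist force puts about 10 N on the crest, steady over the last second. The grip was set to 20 N.
- **Foot position:** the side-camera fits put the middle of the foot about 6–7 mm from the crest's middle, inside the 30 mm limit.
- **Bystanders:** I saw nothing moved on the bench in the pictures I took, but I did not measure their positions afterwards.

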